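# Dip can and fluid bottle into the spill tray

## Task

First lift the perforated dip can straight up and off its drain hook and stand it in the shallow steel spill tray; then stand the cone-shouldered black bottle in the tray as well. Both must finish upright and flat on the tray floor, let go, without ever being tipped over or dropped. Leave everything else where it is, including the carburettor and the little bowl already in the tray.

Things in the scene. Friction and masses are not known exactly. Their poses are not given: they have to be found in the camera images.
- can: Perforated open steel can, 68 mm diameter, 60 mm tall; fixed 6 mm wire bail in its y-z plane arches to a peak 128 mm above the underside, carrying an upright round black grip, 18 mm diameter, 128 to 170 mm above the underside. About 0.2 kg. Origin: centre of underside, z up. Starts hanging upright by the bail's peak, underside 90 mm above the bench.
- can_grip (a point): Point on the axis of the dip can's black grip, 150 mm above the can's underside (the grip's ends are 22 mm below and 20 mm above it).
- stand: Fixed drain stand: round base 90 mm diameter, 14 mm high; post 14 mm diameter, 216 mm tall. Origin: centre of base underside, z up. A level 8 mm bar runs from the post along the stand's -x at 210 mm height to an upturned tip 102 mm out, top 228 mm high. To leave the hook, lift the can 25 to 50 mm, then move it 70 mm or more along the stand's -x.
- hook (a point): Point on the axis of the hook's level bar where the bail hangs, 75 mm from the post, 210 mm above the bench.
- tray: Fixed shallow steel spill tray, outside 240 mm along its x, 300 mm along its y, 16 mm tall, walls and floor about 4 mm thick. Origin: centre of its underside on the bench; z up.
- tray_in (a point): Centre of the tray's inner floor, with the tray's axes; the inner floor is 232 mm along x and 292 mm along y.
- bottle: Black fluid bottle with a conical shoulder: body 66 mm diameter up to 112 mm, cone up to 146 mm, then a screw cap 33 mm diameter from 150 to 180 mm (the top). Mass about 0.4 kg. Origin: centre of its underside; z up along its axis. It starts upright on the bench, beside a spray can and a jar.
- spray: Bystander: cylindrical spray can, 54 mm diameter, 182 mm tall with its small white nozzle, on the bench. Origin: centre of its underside.
- jar: Bystander: squat glass jar, 68 mm diameter, 75 mm tall, on the bench. Origin: centre of its underside.
- carb: Bystander: aluminium carburettor standing in the tray, about 81 mm along its x, 68 mm along its y, 104 mm tall. Origin: centre of its underside.
- bowl: Bystander: small open aluminium float bowl in the tray, 48 mm diameter, 26 mm tall. Origin: centre of its underside.
- driver: Bystander: screwdriver lying on the bench between the tray and the drain stand, nearer the robot.
- seal: Bystander: black rubber ring 48 mm diameter, 10 mm tall, on the bench near the bottles.
- jet: Bystander: small brass jet 18 mm diameter, 24 mm tall, on the bench near the bottles.
Not all that is in view belongs to the job. What is shaped like the bottle but purple or red is not meant.

How it is judged:
By the outcome, as a careful person would: the job done as asked, in the order asked, and still so for the second after the job is handed in, with the robot touching nothing.
It also fails if it takes over 61 s, if anything falls off the work surface, if the arm or the gripper's body presses on something with over 40 N, if the wrist force passes 120 N, or if a joint passes its speed limit or range.

## Robot

A 6-joint arm with a two-finger parallel gripper is mounted at the origin on the work surface. World frame = base frame: x ahead of the robot, y to its left, z up, the work surface at z = 0. Lengths are in mm, angles in rad, forces in N, time in s.
With the tool pointing down it reaches from about 200 to 875 mm from the base axis. Payload 3.4 kg.
Tool frame: the origin (TCP) lies midway between the tips of the shut fingers; the grasp point (between the pads) lies 19 mm behind it (r.tcp_to_grasp is the distance from the TCP to the grasp point, in mm); z points along the fingers, y is the line along which they close (so a half turn about z gives the same grasp; the last joint's range is limited). The gripper opens to 94 mm and grips with 3 to 60 N. Pads are 16 mm wide; open, the fingers measure 119 mm over their backs; the gripper's body (75 mm by 177 mm) begins 78 mm behind the grasp point.
Start: joints at [-1.34, 0.276, 1.505, -0, 1.361, -0.121], TCP at [198.139, -539.821, 205.493] pointing down, gripper open.
Joint ranges: [-2.89, 2.89], [-0.75, 2.08], [0.22, 2.7], [-1.18, 4.32], [0.11, 2.71], [-2.7, 2.7]. Speed limits (rad/s): [2.57, 2.57, 3.14, 3.14, 3.14, 3.14].

## Interface

Orientations are given as a unit quaternion [x, y, z, w].
In Python, from plant import r gives the robot as it stands. The module is installed in compiled form; this text tells all that it offers. Calls block until the motion is done:
- r.move_to(position, orientation): joint-space move of the TCP to a pose.
- r.move_l(position, ori=None, speed=150): straight line of the TCP; ori=None keeps the orientation; speed is the mean speed in mm/s.
- r.movej(angles): joint-space move.
- r.open_gripper() and r.close(strength=None): open the fingers fully, or close them until they stop; strength is the grip in N (None keeps the last).
- r.hold(seconds).
- r.ik(position, orientation): joint angles nearest the present ones, or None.
- r.get_state(): the state.
- r.grab_frame(name): name is "scene" or "top"; returns a dict with "image" (420x560x3 uint8, red, green, blue), "z_map" (420x560 float32, mm along the optical axis (not along the pixel's ray), 0 where there is no reading), "intrinsics" (3x3 intrinsics, pixels), "extrinsics" (4x4, takes a point from camera to world coordinates). Camera axes: x right, y down, z forward; pixel columns grow to the right and rows downward; lengths in mm; the calibration is good to about 2 mm. A picture is of the moment at which its call begins.
A pose or a line that the arm cannot do raises r.IKError and nothing moves.
- r.close_job(): hands the job in; it is judged then, once.
Trained networks look in the newest picture that a camera, given by its name, has taken for a name from the list of things; names that differ only in an ending like _2 or _b are one class to them, and where a whole thing is asked for, a point or a joint stands for the part that bears it (a point fixed in the world has none). Each returns a list of dicts, best first, with "p" (0 to 1); they miss things now and then, are a little off and sometimes report something else, mostly with a low value. They report only what shows in the picture. A call takes as long as a camera call. They do not tell look-alikes from the thing itself.
- r.find_in(camera, thing): "position" ([column, row] in pixels, amid what is visible of it).
- r.masks_of(camera, thing): "region" (420x560 bool, what is visible of it) and "position" ([column, row] in pixels, amid what is visible of it).
- r.landmark_of(camera, thing): "position" ([column, row] in pixels: a listed point, or the origin of a listed thing).
The state is a dict: "clock": time; "q": joint angles; "joint_vel": joint speeds; "tau": joint torques, N m; "ee_pos": TCP position; "tool_rot": TCP orientation; "contact_force": force on the tool from outside, world axes, zero at the start; "moment": the same for the moment, N m; "width": finger opening in mm; "grasp_force": force on a finger pad.
Only numpy, scipy, OpenCV 4.12 (cv2) and the standard library are available. Lean on these libraries where they do the work, as an engineer would, in place of code of your own. Each camera call takes 0.05 s, during which the arm holds its last target. There are 200 camera calls.

## Working session

There is one attempt and no reset: what is moved stays moved. The work goes in short steps, each a Python script; the robot and the scene stay as the last script left them, time stands still between calls to the robot, and variables do not carry over. Pictures are saved under pics/ and viewed, at most 10 in all, crops included, and the job is handed in when it is done.

```bash
mkdir -p pics; cat > h.py <<'E'
import numpy as np, cv2
from plant import r
def px2w(f,uv,z=None):
    K=np.array(f["intrinsics"]);T=np.array(f["extrinsics"])
    d=T[:3,:3]@np.linalg.inv(K)@np.array([uv[0],uv[1],1.]);o=T[:3,3]
    if z is None:
        s=f["z_map"][int(round(uv[1])),int(round(uv[0]))]
    else: s=(z-o[2])/d[2]
    return o+s*d
def cloud(f):
    K=np.array(f["intrinsics"]);T=np.array(f["extrinsics"]);Z=f["z_map"]
    v,u=np.mgrid[:420,:560]
    P=np.stack([u,v,np.ones_like(u)],-1)@np.linalg.inv(K).T*Z[...,None]
    return P@T[:3,:3].T+T[:3,3]
def save(f,n): cv2.imwrite("pics/"+n+".png",f["image"][:,:,::-1])
E
python3 - <<'E'
from h import *
np.set_printoptions(precision=0,suppress=True)
for c in("scene","top"):
    f=r.grab_frame(c);save(f,c+"0");P=cloud(f)
    print(c,np.array(f["extrinsics"])[:3,3])
    for t in["can","can_grip","stand","hook","tray","tray_in","bottle","spray","jar","carb","bowl","driver"]:
        o=[]
        for d in r.masks_of(c,t)[:3]:
            if "region" in d and d["region"].any():
                q=P[d["region"]&(f["z_map"]>0)]
                if len(q): o.append((round(d["p"],2),np.round(d["position"]),np.percentile(q,5,0),np.percentile(q,95,0)))
        print(t,*o,"LM",[(round(d["p"],2),np.round(d["position"])) for d in r.landmark_of(c,t)[:3]])
print(r.get_state()["clock"],r.tcp_to_grasp,r.get_state()["tool_rot"])
E
```

```text
scene [1117.  -63.  869.]
can (0.78, array([456., 249.]), array([537., 303.,  94.]), array([601., 366., 252.])) (0.65, array([189., 243.]), array([ 457., -268.,   16.]), array([ 492., -216.,  181.])) LM [(0.83, array([450., 264.])), (0.52, array([129., 283.])), (0.18, array([180., 316.]))]
can_grip (0.93, array([456., 252.]), array([537., 303.,  95.]), array([601., 366., 252.])) LM [(0.77, array([471., 219.]))]
stand (0.74, array([451., 308.]), array([583., 284.,   5.]), array([681., 359., 215.])) LM [(0.71, array([443., 316.]))]
hook (0.73, array([449., 310.]), array([603., 285.,  11.]), array([681., 355., 215.])) (0.67, array([281., 301.]), array([579., -62.,  28.]), array([650.,  -7., 101.])) LM [(0.75, array([468., 227.]))]
tray (0.57, array([300., 294.]), array([ 445., -144.,    3.]), array([671., 130.,  17.])) LM [(0.81, array([295., 292.]))]
tray_in (0.67, array([299., 292.]), array([ 444., -144.,    3.]), array([672., 130.,  17.])) LM [(0.75, array([292., 292.]))]
bottle (0.96, array([188., 244.]), array([ 450., -269.,   12.]), array([ 492., -215.,  182.])) (0.93, array([190.
[... 2561 characters left out ...]
152.]))]
carb (0.91, array([284., 143.]), array([571., -58.,  48.]), array([645.,  -9.,  99.])) LM [(0.76, array([284., 147.]))]
bowl (0.61, array([262., 188.]), array([486.,  14.,   3.]), array([524.,  51.,  30.])) (0.39, array([161., 220.]), array([383., 241.,  10.]), array([469., 372.,  26.])) (0.23, array([128., 148.]), array([539., 303.,  89.]), array([601., 366., 256.])) LM [(0.81, array([261., 189.]))]
driver (0.63, array([161., 220.]), array([380., 240.,   6.]), array([479., 387.,  26.])) (0.54, array([286., 144.]), array([572., -60.,  40.]), array([643.,  -6.,  99.])) (0.25, array([372., 204.]), array([ 430., -261.,   12.]), array([ 486., -215.,  180.])) LM []
2.5 18.8 [1. 0. 0. 0.]
```

View pics/scene0.png

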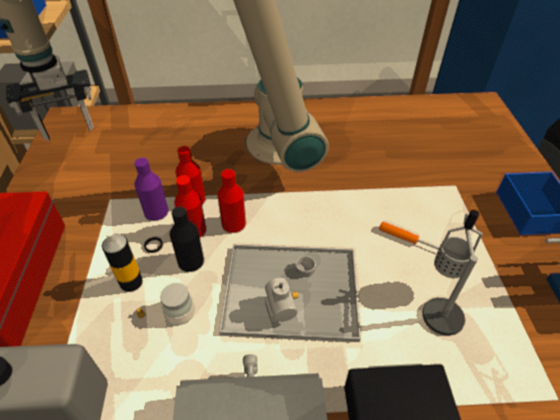

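View pics/top0.png

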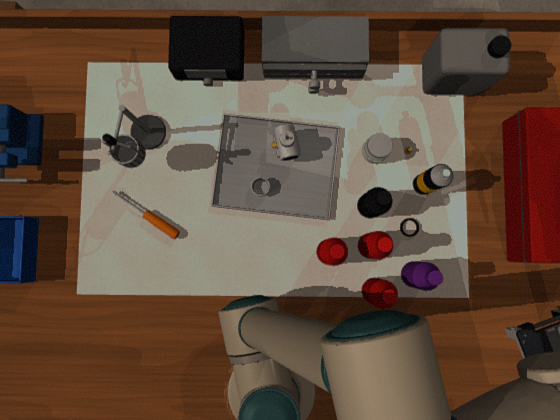

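Black bottle candidates in scene: black (187,243) is the one. The red ones at (190,175), (188,210), (231,203) and the purple at (151,192) are look-alikes, and the spray can (122,262) is also dark. The can hangs at (456,255) with its grip at (473,219), and the stand's base is at (443,316). Next I'll measure these and check with a crop.

```bash
python3 - <<'E'
from h import *
np.set_printoptions(precision=1,suppress=True)
F={}
for c in("scene","top"):
    f=F[c]=r.grab_frame(c);P=cloud(f);V=f["z_map"]>0
    def box(a,b,zl,zh):
        m=V&(P[...,0]>a[0])&(P[...,0]<b[0])&(P[...,1]>a[1])&(P[...,1]<b[1])&(P[...,2]>zl)&(P[...,2]<zh); return P[m]
    def rep(n,q): print(c,n,len(q),q.min(0),q.max(0),np.median(q,0)) if len(q) else print(c,n,0)
    rep("grip",box((500,270),(600,400),226,275))
    rep("griptop",box((500,270),(600,400),255,275))
    rep("bar",box((540,250),(700,400),203,216))
    q=box((540,250),(700,400),200,222)
    print(q[np.argsort(q[:,0])][::max(1,len(q)//25)])
    rep("base",box((590,270),(720,420),10,18))
    rep("cap",box((400,-300),(520,-200),150,195)); rep("captop",box((400,-300),(520,-200),176,195))
    rep("carb",box((540,-120),(680,40),20,120)); rep("bowl",box((470,-5),(540,70),18,40))
    q=box((400,-180),(720,170),9,22)
    print("tray",cv2.minAreaRect(q[:,:2].astype(np.float32)))
    rep("rim",q)
    for t in("hook","can_grip","stand","can"):
        z=dict(hook=210,can_grip=240,stand=0,can=90)[t]
        d=r.landmark_of(c,t)
        if d: print(t,px2w(f,d[0]["position"],z))
a=cv2.resize(F["scene"]["image"][190:345,400:520],None,fx=3.5,fy=3.5)
b=cv2.resize(F["top"]["image"][90:175,90:180],None,fx=4,fy=4,interpolation=cv2.INTER_CUBIC)
c=cv2.resize(F["scene"]["image"][195:285,150:220],None,fx=4,fy=4)
im=np.zeros((545,790,3),np.uint8);im[:542,:420]=a;im[:340,430:790]=b;im[344:544,430:590]=cv2.resize(c,(160,200))
cv2.imwrite("pics/crop1.png",im[:,:,::-1])
E
```

```text
scene grip 189 [539.5 325.9 226. ] [578.7 345.8 263.6] [573.4 332.8 248.7]
scene griptop 67 [561.  327.4 255.5] [578.6 345.8 263.6] [571.4 335.3 260.6]
scene bar 217 [549.3 303.7 203. ] [650.8 367.2 216. ] [591.7 325.7 213. ]
[[544.1 337.4 219.3]
 [561.9 319.9 210.4]
 [564.5 312.6 204.7]
 [565.9 308.5 203.5]
 [567.3 320.2 216.5]
 [569.9 332.5 212.7]
 [571.4 328.4 217.7]
 [573.1 331.1 213.5]
 [574.6 335.1 218. ]
 [576.1 358.4 206.2]
 [578.  363.  202. ]
 [584.2 329.8 211.5]
 [591.5 334.4 213.8]
 [598.  329.4 216. ]
 [604.1 329.7 214.3]
 [611.2 328.2 217.1]
 [617.6 326.3 216.1]
 [624.1 321.2 212.6]
 [630.4 322.2 214.4]
 [636.6 325.1 216.2]
 [640.8 322.7 218.8]
 [643.1 316.2 213.2]
 [644.9 315.8 206.4]
 [646.9 315.  218.3]
 [648.4 317.8 214. ]
 [649.1 316.3 212. ]
 [650.3 322.  216.1]]
scene base 1025 [599.6 277.1  10. ] [688.2 366.   18. ] [649.6 317.3  15.4]
scene cap 269 [ 442.3 -261.5  150.3] [ 477.3 -229.2  186.3] [ 467.9 -243.4  179.9]
scene captop 156 [ 442.3 -261.5  176.1] [ 477.3 -229.8  186.3] [ 461.9 -245.2  181.8]
scene carb 1117 [ 566.9 -110.1   20.2] [676.9   5.5 111.3] [6
[... 1139 characters left out ...]
.2 216.2]
 [649.9 316.3 212.4]]
top base 657 [601.4 276.   10. ] [688.2 364.9  18. ] [643.4 314.9  12.8]
top cap 210 [ 443.6 -262.3  150.9] [ 477.2 -229.5  184.5] [ 458.9 -244.2  178.3]
top captop 157 [ 443.6 -262.1  176.1] [ 474.5 -231.   184.5] [ 459.2 -245.6  179.1]
top carb 801 [566.8 -88.9  20.4] [674.9   3.5 113.6] [603.  -33.   70.5]
top bowl 89 [481.2   8.1  18.2] [527.3  53.3  34. ] [509.3  32.8  28. ]
tray ((558.4520263671875, -7.306915283203125), (300.3975524902344, 240.78050231933594), 83.79762268066406)
top rim 887 [ 424.1 -168.8    9. ] [692.6 154.   21. ] [557.4  12.9  13.8]
hook [576.6 332.3 210. ]
can_grip [548.6 288.  240. ]
stand [644.7 322.1   0. ]
can [572.5 332.8  90. ]
```

View pics/crop1.png

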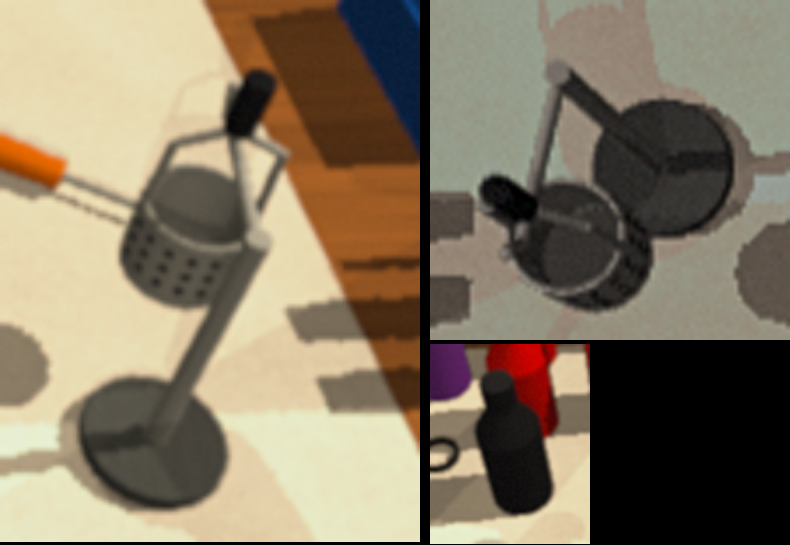

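The crop confirms both targets. The can hangs on the bar with its grip at about (570,336), the stand is at (644,321), and the bar's -x points along about 169°. The bottle is the black one, capped at about (460,-246). I'll take the can first, with the fingers closing across the bar.

```bash
cat >> h.py <<'E'
def q(deg): a=np.radians(deg)/2; return [np.cos(a),np.sin(a),0,0]
def st(t=""):
    s=r.get_state(); print(t,round(s["clock"],2),np.round(s["ee_pos"],1),"F",np.round(s["contact_force"],1),"w",round(s["width"],1),"g",round(s["grasp_force"],1),"q6",round(s["q"][5],2)); return s
E
python3 - <<'E'
from h import *
o=q(-10.8)
r.move_l([198,-540,300],speed=250)
r.move_to([570,336,300],o); st("above")
f=r.grab_frame("scene");save(f,"above")
r.move_l([570,336,225],speed=120); st("down")
r.close(15); st("closed")
f=r.grab_frame("scene");save(f,"grip")
E
```

```text
above 6.85 [570.4 335.2 300. ] F [-0.5 -0.1  0.1] w 94.1 g 0.0 q6 2.19
down 7.67 [570.5 336.1 225.7] F [-0.2  0.3  0.5] w 93.9 g 0.0 q6 2.19
closed 8.83 [570.1 336.6 225. ] F [-0.1  1.3 -0.9] w 17.6 g 15.0 q6 2.19
```

View pics/grip.png

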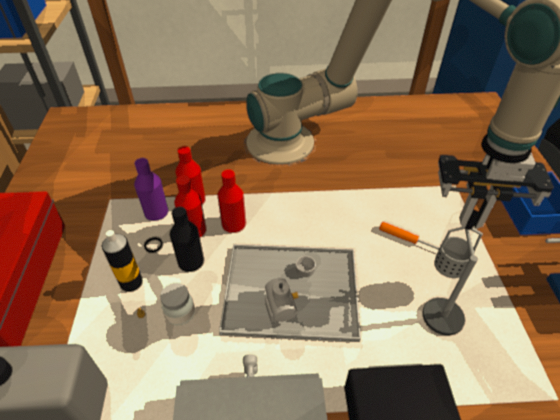

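The grasp took: the grip at (473,212) is between the fingers, 17.6 mm apart. Now lift, then leave the hook along -x.

```bash
python3 - <<'E'
from h import *
r.close(30)
u=np.array([-np.cos(np.radians(10.8)),np.sin(np.radians(10.8))])
r.move_l([570,336,262],speed=60); s=st("lift")
if abs(s["contact_force"]).max()<12:
    p=np.array([570,336])+95*u
    r.move_l([*p,262],speed=90); st("out")
    f=r.grab_frame("scene");save(f,"out")
    print([ (t,r.ik([*t,160],q(-10.8))is not None) for t in((600,80),(590,85))])
E
```

```text
lift 9.87 [569.8 335.9 261.8] F [ 0.   0.8 -1.4] w 17.5 g 30.0 q6 2.19
out 11.07 [477.3 353.7 261.9] F [-0.2 -0.4 -2. ] w 17.5 g 30.0 q6 2.28
[((600, 80), True), ((590, 85), True)]
```

View pics/out.png

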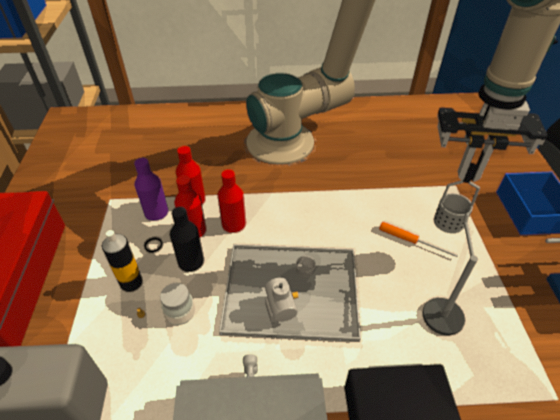

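The can is off the hook, hanging upright at (453,212). Next, the tray.

```bash
python3 - <<'E'
from h import *
r.move_l([480,200,262],speed=200)
r.move_l([597,82,262],speed=180)
r.move_l([597,82,146],speed=120); r.hold(.3); s=st("low"); f0=s["contact_force"][2]
z=146
while z>132:
    z-=1; r.move_l([597,82,z],speed=20); r.hold(.1); s=r.get_state()
    if s["contact_force"][2]-f0>2.5: break
st("touch %d"%z)
f=r.grab_frame("scene");save(f,"low")
E
```

```text
low 14.53 [597.2  82.  146.5] F [-0.5  1.  -2. ] w 17.7 g 30.0 q6 1.78
touch 139 16.98 [597.4  82.1 139.6] F [0.2 0.3 2.7] w 17.6 g 30.0 q6 1.78
```

View pics/low.png

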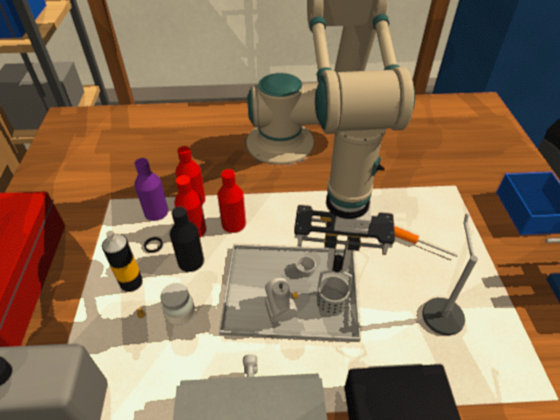

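The can is standing in the tray at (335,290), touching down at the expected height. I'll release it, then go for the bottle.

```bash
python3 - <<'E'
from h import *
r.open_gripper(); r.move_l([597,82,270],speed=120); st("up")
r.move_to([460,-245,270],q(0)); st("above")
f=r.grab_frame("scene");save(f,"can_placed")
r.move_l([460,-245,150],speed=120); st("down")
r.close(8); st("c"); r.close(40); s=st("closed"); z=150
r.move_l([460,-245,215],speed=80); r.hold(.2); st("lift")
f=r.grab_frame("scene");save(f,"bot")
E
```

```text
up 19.51 [596.5  82.  269.1] F [-0.3  0.6 -0.2] w 93.8 g 0.0 q6 1.78
above 20.84 [ 460.5 -244.4  269.9] F [ 0.5 -0.3 -0.3] w 94.2 g 0.0 q6 0.95
down 22.04 [ 460.6 -245.3  150.7] F [ 0.3  0.1 -0.7] w 93.7 g 0.0 q6 0.95
c 23.01 [ 460.  -245.1  150. ] F [-0.2 -0.3 -0. ] w 32.7 g 8.0 q6 0.95
closed 23.23 [ 460. -245.  150.] F [-0.2 -0.1 -0.4] w 32.5 g 40.0 q6 0.95
lift 24.39 [ 459.7 -244.8  214.4] F [ 0.5  0.5 -2.6] w 32.5 g 40.0 q6 0.95
```

View pics/bot.png

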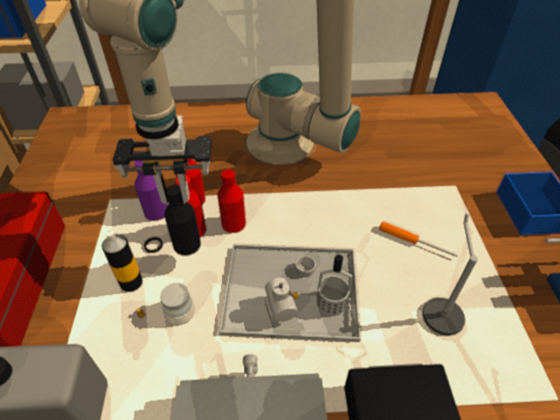

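The can stands upright at (335,285) with its grip at (337,262). The bottle is lifted at (182,225). Now to place it.

```bash
python3 - <<'E'
from h import *
r.move_l([500,-85,215],speed=120)
r.move_l([500,-85,161],speed=80); r.hold(.3); s=st("low"); f0=s["contact_force"][2]
z=161
while z>148:
    z-=1; r.move_l([500,-85,z],speed=20); r.hold(.1); s=r.get_state()
    if s["contact_force"][2]-f0>3: break
s=st("touch %d"%z)
if z<=156:
    r.open_gripper(); r.move_l([500,-85,270],speed=120); r.move_to([200,-500,300],q(0)); r.hold(.5); st("end")
f=r.grab_frame("scene");save(f,"end"); P=cloud(f)
for n,(a,b) in dict(cap=((470,-120),(530,-50)),grip=((560,40),(640,120))).items():
    m=(P[...,0]>a[0])&(P[...,0]<b[0])&(P[...,1]>a[1])&(P[...,1]<b[1])&(P[...,2]>150)&(P[...,2]<200); print(n,P[m].min(0),P[m].max(0))
E
```

```text
low 27.09 [500.2 -85.  161.4] F [ 0.5  0.2 -2.7] w 32.1 g 40.0 q6 1.27
touch 153 29.89 [500.3 -85.1 154. ] F [-1.3 -0.4  5.4] w 32.2 g 40.0 q6 1.27
end 34.42 [ 200.1 -500.   300. ] F [-0.1  0.2 -0.1] w 94.2 g 0.0 q6 0.25
cap [ 483.65467199 -101.52798955  150.56863528] [516.9349946  -69.43168173 188.09733254]
grip [587.89319475  72.52799101 150.40278022] [605.94163273  90.64956176 178.09949956]
```

View pics/end.png

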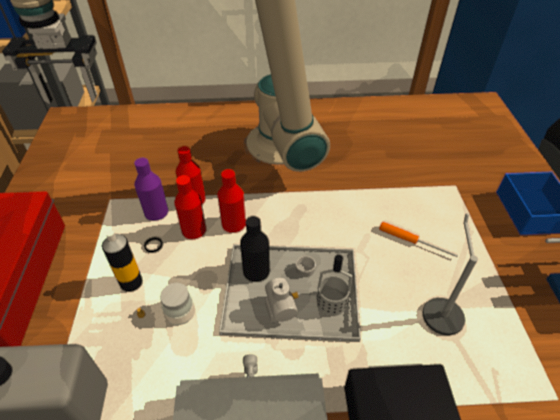

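The bottle (255,255) and the can (335,290) both stand upright in the tray, let go, and everything else is where it was.

```bash
python3 -c "
from plant import r
print(r.close_job())"
```

```text
the job is handed in; nothing more can be done
None
```

The job is handed in at about 34 s on the robot's clock: the can, then the black bottle, stand upright and released in the tray, and the last picture shows nothing else moved.

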